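# Tip the log book upright in its rest

## Robot

A 6-joint arm with a two-finger parallel gripper is mounted at the origin on a cart in front of the work surface, level with it; the furniture and walls round the work are solid. World frame = base frame: x ahead of the robot, y to its left, z up, the work surface at z = 0. Lengths are in m, angles in rad, forces in N, time in s.
With the tool pointing down it reaches from about 0.3 to 0.825 m from the base axis. Payload 5.4 kg.
Tool frame: the origin (TCP) lies midway between the tips of the shut fingers; the grasp point (between the pads) lies 19 mm behind it (env.pinch_z is the distance from the TCP to the grasp point, in m); z points along the fingers, y is the line along which they close (so a half turn about z gives the same grasp; the last joint's range is limited). The gripper opens to 92 mm and grips with 3 to 60 N. Pads are 20 mm wide; open, the fingers measure 128 mm over their backs; the gripper's body (75 mm by 189 mm) begins 69 mm behind the grasp point.
Start: joints at [1.028, 0.158, 1.597, -0, 1.386, -0.21], TCP at [0.188, 0.543, 0.215] pointing down, gripper open.
Joint ranges: [-2.91, 2.91], [-0.94, 2.29], [0.18, 2.7], [-1.29, 4.43], [0.17, 2.64], [-3, 3]. Speed limits (rad/s): [2.57, 2.57, 3.14, 3.14, 3.14, 3.14].

## Interface

Orientations are given as [roll, pitch, yaw] about the fixed x, y, z axes, in that order (R = Rz(yaw) Ry(pitch) Rx(roll)).
In Python, from bench import env gives the robot as it stands. The module is installed in compiled form; this text tells all that it offers.
- The arm moves only by the shell command python3 -m jog 'ROWS' [OPENING] [FORCE]. ROWS is JSON, a list that holds one entry, the list of rows, each a list of 6 numbers: the shift along the world's x, y, z in m, then the turn, a rotation vector about the world's x, y, z in rad. In form: [[[dx, dy, dz, wx, wy, wz], ...]]. A call has 1 to 20 rows; each row is the pose to reach, as a shift and turn from the pose commanded when the call began; what a row does not reach only later rows make up. A row lasts 1/8 s, in which the tool goes at most 62.5 mm and 10.7 degrees, less where a joint would pass 70% of its speed; a pose out of reach is approached as far as the arm can. A call with a gripper value outside its range is refused whole. OPENING is the opening, from -1 (shut) to 1 (fully open), so that 0 is half open, set as the call begins (- or left out, the last holds). The fingers move at their own pace and stop on an object; FORCE is the grip in N (left out, the last holds). Time passes only in rows, so rows that repeat a pose let the fingers close. It gives the time, the measured TCP pose, the force, the opening and the grip force at its end, in the units of the state.
- env.get_obs(): the state, without advancing time (a new reading comes with each control period).
- env.get_image(name): name is "scene" or "top"; returns a dict with "frame" (480x640x3 uint8, red, green, blue), "fx", "fy", "cx", "cy" (pixels), "world_from_camera" (4x4, takes a point from camera to world coordinates). Camera axes: x right, y up, looking along -z (the intrinsics and any distortion apply to the point x, -y, -z); pixel columns grow to the right and rows downward; lengths in m; the calibration is good to about 2 mm. A picture is of the moment at which its call begins. There is no depth.
- env.job_done(): hands the job in; it is judged then, once.
The state is a dict: "time_s": time; "joint_positions": joint angles; "qvel": joint speeds; "tau": joint torques, N m; "position": TCP position; "orientation": TCP orientation; "force": force on the tool from outside, world axes, zero at the start; "wrist_torque": the same for the moment, N m; "grip_width": finger opening in m; "finger_force": force on a finger pad.
Only numpy, scipy, OpenCV 4.12 (cv2) and the standard library are available. Lean on these libraries where they do the work, as an engineer would, in place of code of your own. Each camera call takes 0.05 s, during which the arm holds its last target. There are 200 camera calls.

## Task

One log book lies sloping in the steel book rest, propped on the rest's front rod, on one side of the tall burette bottle that stands fixed in the middle of the bench. Put it away: push its raised near edge up and over, so that the book pivots on its lower edge and ends standing upright, leaning flat against the back plate in the middle of the rest. Do not lift it out of the rest, and leave the other log book, which lies flat on the bench, where it is.

Things in the scene. Friction and masses are not known exactly. Their poses are not given: they have to be found in the camera images.
- log_book: Dark green log book in the rest, rigid, 205 x 148 x 17 mm, 0.3 kg. Origin: centre of the cover that is underneath at the start. x along the 205 mm side, level across the rest; y along the 148 mm side, up the slope to the raised edge near the robot (27 degrees above level at the start, upwards when upright); z normal to the top cover (at the end level, into the back plate).
- raised_edge (a point): Middle of the lower corner line of the book's raised long edge, nearest the robot, 73 mm above the bench at the start. The last 50 mm of book here overhang the rod, free below down to the bench. In tipping it moves on an arc of 148 mm radius about the opposite edge, which stands on the floor plate at x = 54 mm in the rest's frame (44 mm at the end). Axes as the book's.
- book_rest: Grey steel rest, fixed. Origin on the bench. x level from rod to back plate, away from the robot, turned 0.35 right to 0.5 rad left; y left, z up. Floor plate 6 mm thick, x -45 to +105 mm, 220 mm wide. Back plate 220 wide, 112 high, 5 mm thick, front face from x = 60 mm at the floor plate, leaning 8 degrees back. Rod 10 mm thick, 196 long, axis at x = -33 mm, 45 mm above the bench.
- spare_book: an identical log book lying flat on the bench, not in the rest, on the other side of the tall burette bottle from the rest (either may be left or right); origin at the centre of its underside. To be left alone.

How it is judged:
By the outcome, as a careful person would: the job done as asked, in the order asked, and still so for the second after the job is handed in, with the robot touching nothing.
It also fails if it takes over 45 s, if anything falls off the work surface, if the arm or the gripper's body presses on something with over 40 N, if the wrist force passes 120 N, or if a joint passes its speed limit or range.

## Working session

There is one attempt and no reset: what is moved stays moved. The work goes in short steps, Python scripts to look and compute and a shell command to move; the robot and the scene stay as the last step left them, time stands still between calls to the robot, and variables do not carry over. Pictures are saved under pics/ and viewed, at most 10 in all, crops included, and the job is handed in when it is done.

```bash
mkdir -p pics; python3 - <<'E'
from bench import env
import cv2,numpy as np
for n in("scene","top"):
    d=env.get_image(n); cv2.imwrite(f"pics/{n}0.png",d["frame"][:,:,::-1])
    print(n,{k:(np.round(v,4).tolist() if k!="frame" else 0) for k,v in d.items()})
o=env.get_obs();print(o)
E
```

```text
scene {'frame': 0, 'fx': 461.6654, 'fy': 461.6654, 'cx': 319.3923, 'cy': 238.9839, 'world_from_camera': [[0.8896, 0.2026, -0.4093, 0.0264], [-0.4567, 0.3899, -0.7996, -0.8829], [-0.0024, 0.8983, 0.4394, 0.5452], [0.0, 0.0, 0.0, 1.0]]}
top {'frame': 0, 'fx': 591.9507, 'fy': 591.9507, 'cx': 317.8262, 'cy': 239.0858, 'world_from_camera': [[0.0148, 0.9815, -0.1908, 0.1846], [-0.9999, 0.0154, 0.0015, 0.0109], [0.0044, 0.1908, 0.9816, 1.5486], [0.0, 0.0, 0.0, 1.0]]}
{'time_s': 0.1, 'joint_positions': array([ 1.02788386e+00,  1.58977867e-01,  1.59808884e+00, -4.22847162e-05,
        1.38618917e+00, -2.10105922e-01]), 'qvel': array([ 2.81305069e-05, -7.79982883e-04, -2.93999319e-03,  8.55815158e-04,
       -1.77016682e-03, -1.15975657e-04]), 'tau': array([ 4.45950891e-04, -3.86508930e+01, -3.22957993e+01,  7.03399745e-02,
        3.40061914e-02, -6.46197395e-05]), 'position': array([0.18759194, 0.54294805, 0.2137307 ]), 'orientation': array([-3.13995734e+00, -3.06248643e-04,  2.80879365e+00]), 'force': array([-0.05985652,  0.85373162, -0.06078658]), 'wrist_torque': array([ 0.01000155,  0.00623457, -0.02115853]), 'finger_force': 0.0, 'grip_width': 0.09156255706131512}
```

View pics/scene0.png

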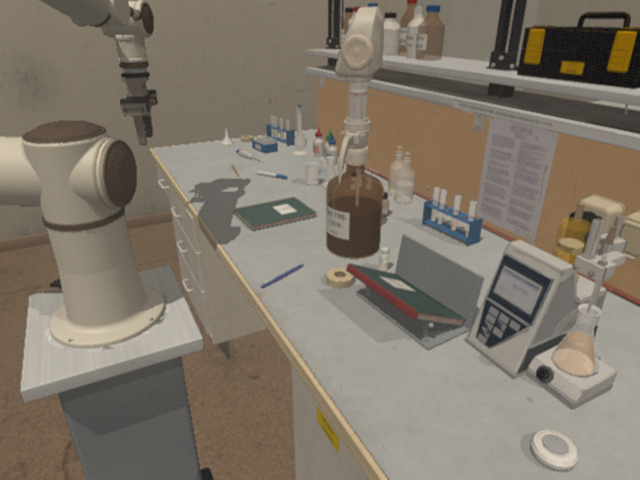

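View pics/top0.png

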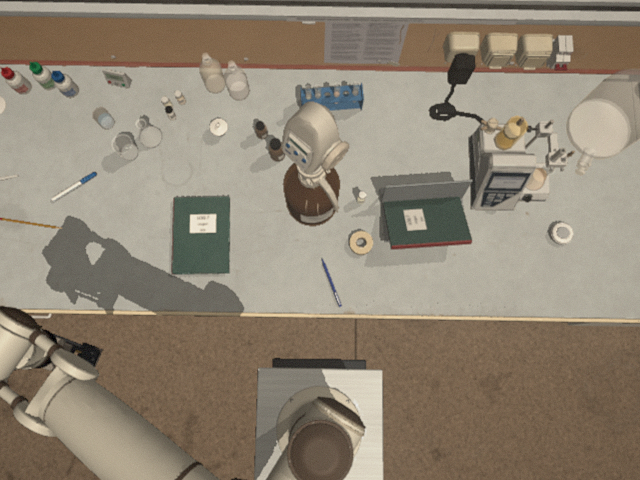

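The scene view shows the sloping book in the rest, to the right of the bottle, at about (405,295). The spare lies left of the bottle. In the top view the sloping book is at about (428,222), its red near edge runs from (390,249) to (470,243), and the bottle is at (312,180).

```bash
cat > h.py <<'E'
import numpy as np,cv2
from bench import env
def ray(d,u,v):
    T=np.array(d["world_from_camera"]); r=T[:3,:3]@np.array([(u-d["cx"])/d["fx"],-(v-d["cy"])/d["fy"],-1.]); return T[:3,3],r
def onz(d,u,v,z):
    o,r=ray(d,u,v); return o+r*(z-o[2])/r[2]
def proj(d,p):
    T=np.array(d["world_from_camera"]); c=T[:3,:3].T@(np.array(p)-T[:3,3]); return np.round([d["cx"]+d["fx"]*c[0]/-c[2],d["cy"]-d["fy"]*c[1]/-c[2]],1)
def tri(d1,p1,d2,p2):
    o1,r1=ray(d1,*p1);o2,r2=ray(d2,*p2);r1/=np.linalg.norm(r1);r2/=np.linalg.norm(r2)
    t=np.linalg.lstsq(np.c_[r1,-r2],o2-o1,rcond=None)[0];a=o1+t[0]*r1;b=o2+t[1]*r2
    return (a+b)/2,np.linalg.norm(a-b)
E
python3 - <<'E'
from h import *
t=env.get_image("top");s=env.get_image("scene")
for n,d,(u0,v0,u1,v1) in(("top",t,(370,165,480,260)),("scene",s,(330,220,490,350))):
    f=d["frame"][v0:v1,u0:u1]; h=cv2.cvtColor(f,cv2.COLOR_RGB2HSV)
    red=((h[...,0]<8)|(h[...,0]>172))&(h[...,1]>120)
    gr=(h[...,0]>60)&(h[...,0]<100)&(h[...,1]>70)
    for k,m in(("red",red),("green",gr)):
        m=cv2.morphologyEx(m.astype(np.uint8),cv2.MORPH_CLOSE,np.ones((3,3)))
        c=max(cv2.findContours(m,0,1)[0],key=cv2.contourArea)+[u0,v0]
        print(n,k,cv2.contourArea(c),cv2.approxPolyDP(c,3,True)[:,0].tolist(),cv2.boxPoints(cv2.minAreaRect(c)).round(1).tolist())
    cv2.imwrite(f"pics/{n}crop.png",cv2.resize(f,None,fx=4,fy=4,interpolation=2)[:,:,::-1])
E
python3 -c "
import cv2,numpy as np
a=cv2.imread('pics/topcrop.png');b=cv2.imread('pics/scenecrop.png');a=cv2.resize(a,(440,380));b=cv2.resize(b,(468,380));cv2.imwrite('pics/c.png',cv2.resize(np.hstack([a,b]),(800,335)))"
```

```text
top red 112.0 [[470, 240], [392, 248]] [[391.79998779296875, 245.6999969482422], [470.0, 240.0], [470.20001220703125, 242.6999969482422], [392.0, 248.39999389648438]]Traceback (most recent call last):
  File "<stdin>", line 9, in <module>
ValueError: max() iterable argument is empty
[ WARN:0@0.005] global loadsave.cpp:275 findDecoder imread_('pics/topcrop.png'): can't open/read file: check file path/integrity
[ WARN:0@0.005] global loadsave.cpp:275 findDecoder imread_('pics/scenecrop.png'): can't open/read file: check file path/integrity
Traceback (most recent call last):
cv2.error: OpenCV(4.12.0) /io/opencv/modules/imgproc/src/resize.cpp:4208: error: (-215:Assertion failed) !ssize.empty() in function 'resize'
```

```bash
python3 - <<'E'
from h import *
t=env.get_image("top");s=env.get_image("scene")
print(t["frame"][225,440],s["frame"][300,430],s["frame"][296,380])
im=[]
for n,d,(u0,v0,u1,v1),W in(("top",t,(370,165,480,260),440),("scene",s,(340,225,490,350),456)):
    f=d["frame"][v0:v1,u0:u1]; h=cv2.cvtColor(f,cv2.COLOR_RGB2HSV)
    red=((h[...,0]<8)|(h[...,0]>172))&(h[...,1]>120)
    F=f.astype(int); gr=(F[...,1]-F[...,0]>12)&(F[...,1]<110)
    for k,m in(("red",red),("green",gr)):
        m=cv2.morphologyEx(m.astype(np.uint8),cv2.MORPH_CLOSE,np.ones((3,3)))
        c=max(cv2.findContours(m,0,1)[0],key=cv2.contourArea,default=None)
        if c is None: continue
        c=c+[u0,v0]
        print(n,k,cv2.contourArea(c),cv2.approxPolyDP(c,3,True)[:,0].tolist(),cv2.boxPoints(cv2.minAreaRect(c.astype(np.int32))).round(1).tolist())
    im.append(cv2.resize(f,(W,380),interpolation=2))
im=np.hstack(im);cv2.imwrite('pics/c.png',cv2.resize(im,(800,340))[:,:,::-1])
E
```

```text
[71 81 73] [65 76 69] [70 70 66]
top red 120.5 [[470, 241], [392, 248]] [[391.79998779296875, 245.8000030517578], [469.8999938964844, 240.10000610351562], [470.1000061035156, 242.6999969482422], [392.0, 248.39999389648438]]
top green 1268.0 [[458, 200], [456, 205], [445, 200], [445, 208], [430, 205], [428, 209], [438, 209], [433, 214], [426, 214], [424, 205], [420, 206], [424, 207], [427, 222], [430, 214], [436, 215], [428, 226], [436, 228], [438, 236], [431, 230], [408, 232], [413, 235], [408, 240], [401, 236], [404, 231], [399, 230], [395, 236], [405, 241], [392, 241], [469, 238], [462, 211], [457, 213]] [[388.8999938964844, 204.89999389648438], [465.8999938964844, 198.1999969482422], [469.29998779296875, 238.0], [392.29998779296875, 244.6999969482422]]
scene red 433.5 [[348, 266], [352, 273], [415, 317], [415, 311]] [[345.6000061035156, 269.29998779296875], [349.6000061035156, 263.79998779296875], [417.8999938964844, 313.0], [413.8999938964844, 318.5]]
scene green 360.5 [[431, 225], [467, 244], [478, 240], [480, 225], [470, 225], [467, 237], [458, 229], [451, 231], [449, 225]] [[431.0, 225.0], [480.0, 225.0], [480.0, 244.0], [431.0, 244.0]]
```

View pics/c.png

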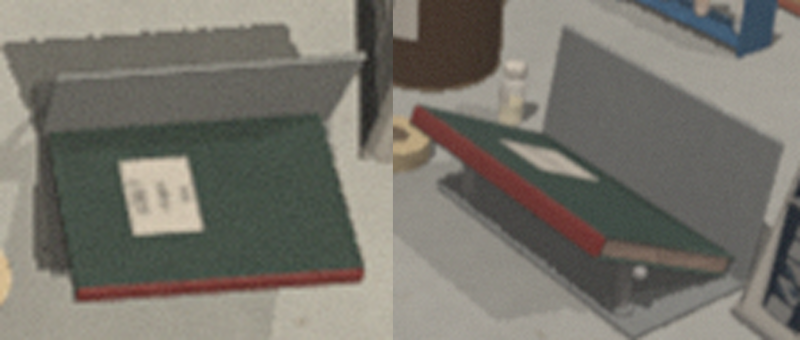

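The crops show the lower corners of the raised edge at about (391.6,248.8) and (471.6,243.5) in the top view, and about (348,270) and (416,319) in the scene view. The back plate and rod are clear. The book seems to be offset sideways in the rest, so I will check that.

```bash
python3 - <<'E'
from h import *
t=env.get_image("top");s=env.get_image("scene")
L=onz(t,391.6,248.8,.073);R=onz(t,471.6,243.5,.073)
print(L,R,np.linalg.norm(L-R)); print(tri(t,(391.6,248.8),s,(348.1,270.2)),tri(t,(471.6,243.5),s,(416.3,319.1)))
# back plate top edge corners
A=tri(t,(383.4,186.5),s,(340+(563-393)/2.714,225+28/2.72));B=tri(t,(472,180.4),s,(340+(782-393)/2.714,225+147/2.72));print(A,B,np.linalg.norm(A[0]-B[0]))
d=(L-R)[:2]/np.linalg.norm((L-R)[:2]);yaw=np.arctan2(d[1],d[0])-np.pi/2;print("yaw book",yaw)
d2=(A[0]-B[0])[:2];print("yaw rest",np.arctan2(d2[1],d2[0])-np.pi/2)
# near left/right floor plate corners (on scene crop)
C=onz(s,340+(440-393)/2.714,225+185/2.72,.006);D=onz(s,340+(632-393)/2.714,225+338/2.72,.006);print("floor front",C,D,np.linalg.norm(C-D))
d3=(C-D)[:2];print(np.arctan2(d3[1],d3[0])-np.pi/2)
E
```

```text
[ 0.44935727 -0.17858917  0.073     ] [ 0.46619639 -0.38190519  0.073     ] 0.20401215429171546
(array([ 0.45075428, -0.17924284,  0.07268261]), np.float64(0.002880490459219703)) (array([ 0.46672286, -0.38177495,  0.07604007]), np.float64(0.0024874781624911685))
(array([ 0.60295881, -0.15509294,  0.10810138]), np.float64(0.0011103374875498463)) (array([ 0.62017596, -0.3776572 ,  0.11136704]), np.float64(0.0021012235093002766)) 0.22325309783402805
yaw book 0.08263380630501582
yaw rest 0.0772043621177323
floor front [ 0.48043917 -0.17368126  0.006     ] [ 0.49623148 -0.38945691  0.006     ] 0.21635278858777865
0.07305833752693225
```

```bash
python3 -m jog '[[[0.05,-0.06,0,0,0,0.06],[0.07,-0.12,0,0,0,0.1],[0.09,-0.18,0,0,0,0.15],[0.11,-0.24,0,0,0,0.2],[0.13,-0.30,0,0,0,0.25],[0.14,-0.36,0,0,0,0.3],[0.145,-0.42,0,0,0,0.35],[0.15,-0.48,0,0,0,0.41],[0.15,-0.54,0,0,0,0.41],[0.15,-0.60,0,0,0,0.41],[0.155,-0.66,0,0,0,0.41],[0.16,-0.72,0,0,0,0.41],[0.165,-0.77,0,0,0,0.41],[0.17,-0.82,0,0,0,0.41],[0.17,-0.82,0,0,0,0.41],[0.17,-0.82,0,0,0,0.41]]]'; python3 -c "
from bench import env;o=env.get_obs();print(o['joint_positions'].round(3),o['position'],o['orientation'],o['time_s'])"
```

```text
time_s: 2.4
position: [0.3577, -0.2759, 0.2144]
orientation: [3.141, -0.0, -3.064]
force: [-0.2, 0.5, -0.2]
grip_width: 0.0918
finger_force: 0.0
[-0.926 -0.172  1.926  0.     1.388 -2.574] [ 0.3577418  -0.27593666  0.21443284] [ 3.14069007e+00 -1.76126331e-04 -3.06448131e+00] 2.4
```

```bash
python3 -m jog '[[[0.02,-0.005,0,0.014,-0.17,0],[0.04,-0.007,0,0.028,-0.34,0],[0.04,-0.007,-0.03,0.04,-0.5,0],[0.04,-0.007,-0.06,0.04,-0.52,0],[0.04,-0.007,-0.06,0.04,-0.52,0],[0.04,-0.007,-0.06,0.04,-0.52,0]]]'; python3 -c "
from bench import env;o=env.get_obs();print(o['joint_positions'].round(3),o['position'],o['orientation'],o['time_s'])"
```

```text
time_s: 3.15
position: [0.4118, -0.2747, 0.1653]
orientation: [-3.141, 0.499, -3.082]
force: [0.2, -0.1, 0.3]
grip_width: 0.0919
finger_force: 0.0
[-1.151 -0.285  2.2    0.526  1.097 -2.994] [ 0.41176122 -0.27470355  0.16527886] [-3.14084292  0.49869497 -3.08240417] 3.15
```

```bash
python3 -m jog '[[[0,0,0,0.09,0.007,-0.156],[0,0,0,0.18,0.014,-0.312],[0,0,0,0.27,0.021,-0.468],[0,0,0,0.36,0.029,-0.625],[0,0,0,0.45,0.036,-0.781],[0,0,0,0.54,0.043,-0.937],[0,0,0,0.63,0.05,-1.093],[0,0,0,0.72,0.058,-1.25],[0,0,0,0.81,0.065,-1.406],[0,0,0,0.9,0.072,-1.562],[0,0,0,0.99,0.079,-1.718],[0,0,0,1.08,0.086,-1.875],[0,0,0,1.17,0.094,-2.03],[0,0,0,1.26,0.1,-2.187],[0,0,0,1.35,0.108,-2.343],[0,0,0,1.44,0.115,-2.5],[0,0,0,1.55,0.125,-2.72],[0,0,0,1.55,0.125,-2.72]]]'; python3 -c "
from bench import env;o=env.get_obs();print(o['joint_positions'].round(3),o['position'],o['orientation'],o['time_s'])
from scipy.spatial.transform import Rotation as R;print(R.from_euler('xyz',o['orientation']).as_matrix().round(3))"
```

```text
time_s: 5.4
position: [0.4118, -0.2755, 0.1658]
orientation: [-3.126, -0.542, 0.065]
force: [0.2, 0.2, 0.2]
grip_width: 0.092
finger_force: 0.0
[-1.188 -0.281  2.21   0.582  1.118  0.077] [ 0.41182963 -0.27554005  0.16578725] [-3.12584149 -0.54157084  0.06534454] 5.4
[[ 0.855  0.073  0.513]
 [ 0.056 -0.997  0.049]
 [ 0.515 -0.013 -0.857]]
```

```bash
python3 -m jog '[[[-0.012,-0.009,-0.05,0,0,0],[-0.012,-0.009,-0.1,0,0,0],[-0.012,-0.009,-0.126,0,0,0],[0.01,-0.008,-0.126,0,0,0],[0.03,-0.006,-0.126,0,0,0],[0.04,-0.005,-0.126,0,0,0],[0.04,-0.005,-0.126,0,0,0]]]'; python3 - <<'E'
from h import *
o=env.get_obs();print(o['joint_positions'].round(3),o['position'],o['time_s'],o['force'])
t=env.get_image("top");s=env.get_image("scene")
a=cv2.resize(t["frame"][140:300,330:530],(400,320));b=cv2.resize(s["frame"][200:360,300:500],(400,320))
cv2.imwrite("pics/d.png",np.hstack([a,b])[:,:,::-1])
E
```

```text
time_s: 6.28
position: [0.4519, -0.2802, 0.0387]
orientation: [-3.126, -0.541, 0.068]
force: [0.1, 0.2, -0.6]
grip_width: 0.0922
finger_force: 0.0
[-1.097  0.067  2.197  0.727  0.806 -0.096] [ 0.45186019 -0.28015058  0.03865682] 6.275 [ 0.07218403  0.20348951 -0.55317091]
```

View pics/d.png

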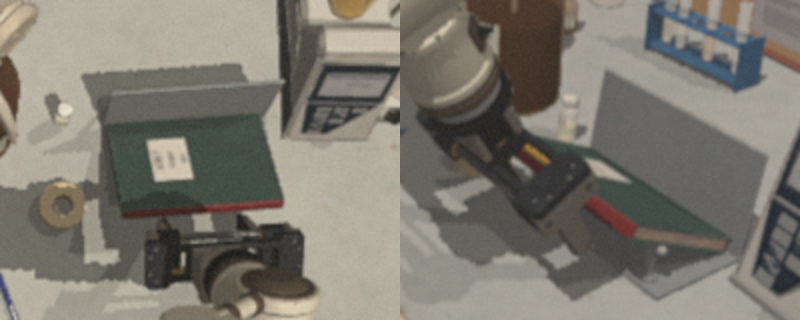

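Fingers are below the raised edge of the book and nothing is touching yet. I'll push along the arc.

```bash
python3 -m jog '[[[0.006,0,0,0,0,0],[0.012,0.001,0,0,0,0],[0.016,0.001,0.006,0,0,0],[0.02,0.002,0.013,0,0,0],[0.025,0.002,0.021,0,0,0],[0.03,0.002,0.028,0,0,0],[0.036,0.003,0.034,0,0,0],[0.042,0.003,0.04,0,0,0],[0.049,0.004,0.046,0,0,0],[0.049,0.004,0.046,0,0,0]]]'; python3 - <<'E'
from h import *
o=env.get_obs();print(o['joint_positions'].round(3),o['position'],o['time_s'],o['force'])
t=env.get_image("top");s=env.get_image("scene")
a=cv2.resize(t["frame"][140:300,330:530],(400,320));b=cv2.resize(s["frame"][200:360,300:500],(400,320))
cv2.imwrite("pics/e.png",np.hstack([a,b])[:,:,::-1])
E
```

```text
time_s: 7.62
position: [0.5008, -0.276, 0.0845]
orientation: [-3.125, -0.542, 0.066]
force: [-1.2, -0.4, -0.5]
grip_width: 0.0919
finger_force: 0.5
[-0.989  0.05   2.097  0.66   0.84   0.098] [ 0.50083769 -0.27595276  0.08450817] 7.625 [-1.23531456 -0.39698928 -0.45980598]
```

View pics/e.png

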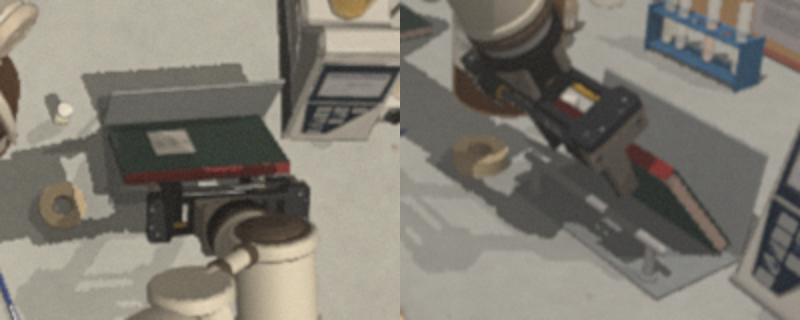

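The book has tipped to about 50° and is square to the rest. Forces are about 1 N.

```bash
python3 -m jog '[[[0.007,0.001,0.005,0,0,0],[0.014,0.001,0.01,0,0,0],[0.021,0.002,0.015,0,0,0],[0.028,0.002,0.018,0,0,0],[0.035,0.003,0.02,0,0,0],[0.042,0.003,0.022,0,0,0],[0.049,0.004,0.024,0,0,0],[0.055,0.004,0.026,0,0,0],[0.06,0.005,0.027,0,0,0],[0.065,0.005,0.028,0,0,0],[0.069,0.005,0.028,0,0,0],[0.072,0.006,0.028,0,0,0],[0.072,0.006,0.028,0,0,0]]]'; python3 - <<'E'
from h import *
o=env.get_obs();print(o['joint_positions'].round(3),o['position'],o['time_s'],o['force'])
t=env.get_image("top");s=env.get_image("scene")
a=cv2.resize(t["frame"][140:300,330:530],(400,320));b=cv2.resize(s["frame"][200:360,300:500],(400,320))
cv2.imwrite("pics/f.png",np.hstack([a,b])[:,:,::-1])
E
```

```text
time_s: 9.35
position: [0.5721, -0.2696, 0.1117]
orientation: [-3.123, -0.541, 0.065]
force: [0.2, 0.6, 0.6]
grip_width: 0.0919
finger_force: 0.1
[-0.856  0.134  1.941  0.606  0.831  0.282] [ 0.57210045 -0.26959103  0.11165617] 9.35 [0.18855144 0.62085144 0.59841689]
```

View pics/f.png

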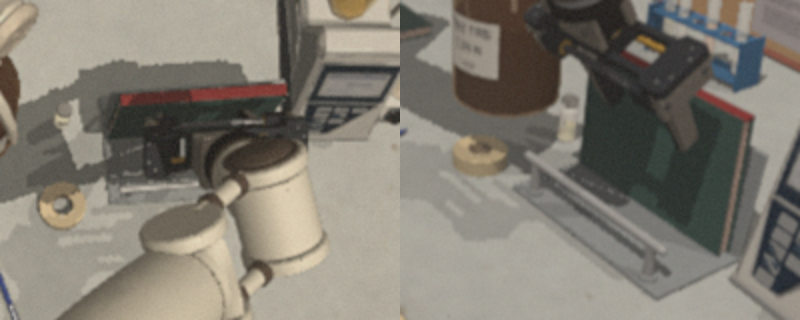

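The book is upright, or close to it. I'll nudge gently until it touches the plate.

```bash
python3 -m jog '[[[0.002,0,0,0,0,0],[0.004,0,0,0,0,0],[0.006,0,0,0,0,0],[0.008,0,0,0,0,0],[0.008,0,0,0,0,0]]]'
```

```text
time_s: 10.07
position: [0.5802, -0.2698, 0.1118]
orientation: [-3.124, -0.541, 0.065]
force: [-0.1, 0.5, 0.2]
grip_width: 0.0921
finger_force: 0.0
```

```bash
python3 -m jog '[[[0.002,0,0,0,0,0],[0.004,0,0,0,0,0],[0.005,0,0,0,0,0],[0.006,0,0,0,0,0],[0.006,0,0,0,0,0]]]'; python3 - <<'E'
from h import *
t=env.get_image("top");s=env.get_image("scene")
a=cv2.resize(t["frame"][150:250,370:490],(400,320),interpolation=2);b=cv2.resize(s["frame"][210:350,360:490],(400,320),interpolation=2)
cv2.imwrite("pics/g.png",np.hstack([a,b])[:,:,::-1])
E
```

```text
time_s: 10.7
position: [0.5853, -0.2697, 0.1114]
orientation: [-3.123, -0.539, 0.066]
force: [-6.8, 0.0, 3.2]
grip_width: 0.0916
finger_force: 3.4
```

View pics/g.png

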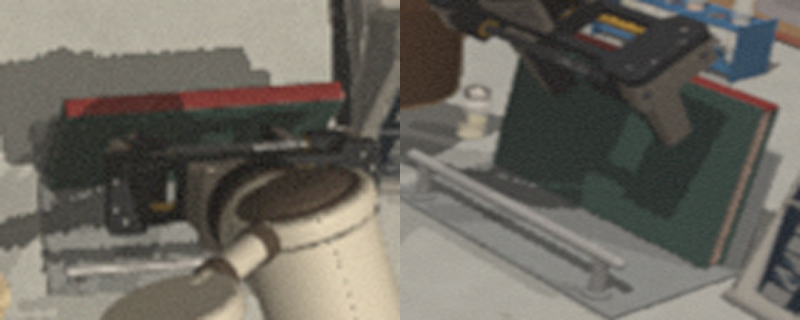

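The fingers now press the book against the plate with about 7 N. I'll back off and check.

```bash
python3 -m jog '[[[-0.005,0,0,0,0,0],[-0.02,-0.002,0,0,0,0],[-0.05,-0.004,0.01,0,0,0],[-0.1,-0.008,0.04,0,0,0],[-0.15,-0.012,0.08,0,0,0],[-0.19,-0.015,0.12,0,0,0],[-0.21,-0.016,0.14,0,0,0],[-0.21,-0.016,0.14,0,0,0],[-0.21,-0.016,0.14,0,0,0]]]'; python3 - <<'E'
from h import *
t=env.get_image("top");s=env.get_image("scene")
a=cv2.resize(t["frame"][150:250,370:490],(400,320),interpolation=2);b=cv2.resize(s["frame"][210:350,360:490],(400,320),interpolation=2)
cv2.imwrite("pics/k.png",np.hstack([a,b])[:,:,::-1])
c,sn=np.cos(.078),np.sin(.078)
def W(x,y,z): return (.533+c*x-sn*y,-.278+sn*x+c*y,z)
for nm,x,z in(("near top edge",44+20.6,152.6),("near bottom",44,6)):
  for y in(.105,-.1): print(nm,y,"top",proj(t,W(x/1e3,y,z/1e3)),"scene",proj(s,W(x/1e3,y,z/1e3)))
E
```

```text
time_s: 11.92
position: [0.3761, -0.2852, 0.2505]
orientation: [-3.122, -0.541, 0.064]
force: [-0.2, -0.0, -0.4]
grip_width: 0.0915
finger_force: 0.0
near top edge 0.105 top [391.  186.7] scene [402.4 220. ]
near top edge -0.1 top [474.3 181.8] scene [479.1 259.6]
near bottom 0.105 top [384.8 209.3] scene [390.3 282.3]
near bottom -0.1 top [460.8 204.7] scene [460.  330.5]
```

View pics/k.png

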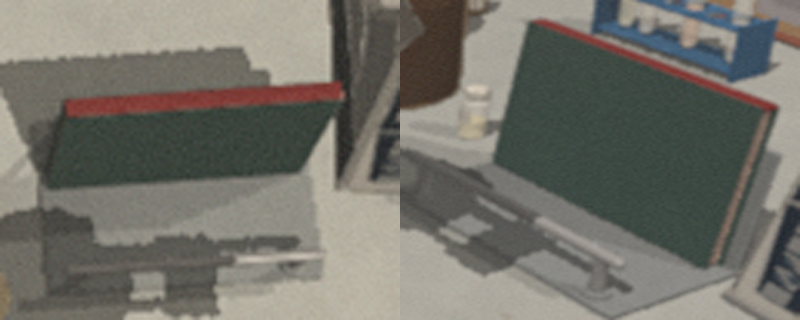

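The book stands in the middle of the rest, leaning flat on the back plate. Its top-view corners at about (390,186), (473,181), (384,208) and (460,204) match the predicted final pose to within about 2 px, and the arm is clear.

```bash
python3 -c "
from bench import env;print(env.job_done())"
```

```text
the job is handed in; nothing more can be done
None
```

I tipped the log book up and over; it now stands leaning flat against the back plate in the middle of the rest. I never touched the spare book, and I handed the job in at about 12 s with the arm clear.

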